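# Slide two inlay discs into their pockets

## Task

Finish the painted wall panel: with the fingertips, push each of the two loose inlay discs across the face of the panel until it drops over the edge of its own pocket and lies flat and flush in it, the large yellow disc in the large pocket and the small red disc in the small one, in either order. Only slide and press the discs, never pick them up, and leave the paint jar, the glue bottle and the tape roll where they stand.

Things in the scene. Friction and masses are not known exactly. Their poses are not given: they have to be found in the camera images.
- panel: Dark teal painted wooden panel with purple patches and small lime three-bladed marks, fixed to the bench: 260 (its x) by 280 (its y) by 20 mm thick, lying flat, so its face is 20 mm above the bench. Origin at the centre of its underside; z up. It has two round pockets, both 10 mm deep with floors of bare light wood; the panel's +y side has the large one. The discs start lying flat on the panel's -x half, one in each corner, either one on either side.
- large_pocket (a point): Centre of the floor of the large pocket, 60 mm diameter, 10 mm deep (the floor is 10 mm above the bench, the rim 20 mm). At (40, 75) mm in the panel's x, y. Axes as the panel's.
- small_pocket (a point): Centre of the floor of the small pocket, 48 mm diameter, 10 mm deep (floor 10 mm above the bench, rim 20 mm). At (40, -75) mm in the panel's x, y. Axes as the panel's.
- large_disc_center (a point): Centre (half-way up) of the large yellow plastic disc, 56 mm diameter, 10 mm thick, about 32 g. z is the disc's axis. Its centre is 25 mm above the bench while it lies on the panel, and 15 mm when it lies flush in its pocket.
- small_disc_center (a point): Centre (half-way up) of the small red plastic disc, 44 mm diameter, 10 mm thick, about 20 g. z is the disc's axis. Its centre is 25 mm above the bench while it lies on the panel, and 15 mm when it lies flush in its pocket.
- paint_jar_center (a point): Centre of a small lime green paint jar with a white lid, 32 mm diameter, 42 mm tall, loose, standing on the panel near the middle of its +x edge. Leave it alone.
- glue_bottle_center (a point): Centre of a white glue bottle with an orange cap, 44 mm diameter, 110 mm tall, loose, standing on the bench beside the panel's +y edge. Leave it alone.
- tape_roll_center (a point): Centre of a blue roll of tape, 84 mm outer diameter, 24 mm high, loose, lying flat on the bench beside the panel's -y edge. Leave it alone.
Things that resemble listed ones, but are neither listed nor needed, are in the scene too. There is more than one size of the part that bears large_disc_center; the job needs the middle-sized.

How it is judged (in metres and radians):
At the end, for the whole second after the job is handed in: Each disc lies at rest in its own pocket: centre within 5 mm of the pocket's centre, centre at most 6.5 mm above the pocket floor (flush to 1.5 mm), tilted less than 0.05 rad; jar, bottle and tape roll within 20 mm of where they stood (horizontal distance between large_disc_center and large_pocket below 0.005 m and horizontal distance between small_disc_center and small_pocket below 0.005 m and z of large_disc_center in the frame of large_pocket below 0.0065 m and z of small_disc_center in the frame of small_pocket below 0.0065 m and angle between each of large_disc_center, small_disc_center's own z axis and vertical below 0.05 rad and linear speed of each of large_disc, small_disc below 0.01 m/s and distance of each of paint_jar_center, glue_bottle_center, tape_roll_center from where it was at the start of the episode below 0.02 m); the robot touches nothing.
It fails at once if a disc is lifted more than about 8 mm off the panel's face (height (world z) of any of large_disc_center, small_disc_center above 0.033 m).
It fails at once if the paint jar, the glue bottle or the tape roll is moved by more than 20 mm (distance of any of paint_jar_center, glue_bottle_center, tape_roll_center from where it was at the start of the episode above 0.02 m).
It also fails if it takes over 51 s, if anything falls off the work surface, if the arm or the gripper's body presses on something with over 40 N, if the wrist force passes 120 N, or if a joint passes its speed limit or range.

## Robot

A 6-joint arm with a two-finger parallel gripper is mounted at the origin on the work surface. World frame = base frame: x ahead of the robot, y to its left, z up, the work surface at z = 0. Lengths are in mm, angles in degrees, forces in N, time in s.
With the tool pointing down it reaches from about 350 to 975 mm from the base axis. Payload 4.9 kg.
Tool frame: the origin (TCP) lies at the very end of the fingers, on their centre line; the grasp point (between the pads) lies 19 mm behind it (ctrl.pinch_z is the distance from the TCP to the grasp point, in mm); z points along the fingers, y is the line along which they close (so a half turn about z gives the same grasp; the last joint's range is limited). The gripper opens to 85 mm and grips with 20 to 120 N. Pads are 22 mm wide; open, the fingers measure 114 mm over their backs; the gripper's body (76 mm by 85 mm) begins 54 mm behind the grasp point. The pads swing forward as they close: fully open they stand 13 mm farther back than shut.
Start: joints at [-74.485, 3.019, 92.412, -0, 84.569, -6.818], TCP at [237.495, -578.098, 231.304] pointing down, gripper open.
Joint ranges: [-172.51, 172.51], [-57.92, 126.97], [3.15, 148.05], [-58.71, 238.71], [5.1, 150.11], [-179.66, 179.66]. Speed limits (degrees/s): [147.25, 147.25, 180, 180, 180, 180].

## Interface

Orientations are given as a 3x3 rotation matrix whose columns are the frame's x, y, z axes.
In Python, from workcell import ctrl gives the robot as it stands.
- The arm moves only by the tool servo_tool, never from a script. Its argument "deltas" is a list that holds one entry, the list of rows, each a list of 4 numbers: the shift along the tool's x, y, z in cm, then the turn about the tool's z in degrees. In form: [[[tx, ty, tz, spin], ...]]. A call has 1 to 8 rows; each row is the pose to reach, as a shift and turn from the pose commanded when the call began, along the tool's axes at that moment; what a row does not reach only later rows make up. A row lasts 1/8 s, in which the tool goes at most 62.5 mm and 10.7 degrees, less where a joint would pass 70% of its speed; a pose out of reach is approached as far as the arm can. A call with a gripper value outside its range is refused whole. "claw" is the opening, from 0 (shut) to 1 (fully open), set as the call begins (left out, the last holds). The fingers move at their own pace and stop on an object; the grip force is fixed at half the most. Time passes only in rows, so rows that repeat a pose let the fingers close. It gives the time, the measured TCP pose, the force, the opening and the grip force at its end, in the units of the state.
- ctrl.observe(): the state, without advancing time (a new reading comes with each control period).
- ctrl.capture(name): name is "scene" or "top"; returns a dict with "image" (480x640x3 uint8, blue, green, red), "mtx" (3x3 intrinsics, pixels), "k1" (the pictures are not rectified: a ray, as slopes to the right and down, at radius r is drawn at 1 + k1 r^2 times it, then the intrinsics apply), "extrinsics" (4x4, takes a point from world to camera coordinates). Camera axes: x right, y down, z forward; pixel columns grow to the right and rows downward; lengths in mm; the calibration is good to about 2 mm. A picture is of the moment at which its call begins. There is no depth.
- ctrl.close_job(): hands the job in; it is judged then, once.
Trained networks look in the newest picture that a camera, given by its name, has taken for a name from the list of things; names that differ only in an ending like _2 or _b are one class to them, and where a whole thing is asked for, a point or a joint stands for the part that bears it (a point fixed in the world has none). Each returns a list of dicts, best first, with "p" (0 to 1); they miss things now and then, are a little off and sometimes report something else, mostly with a low value. They report only what shows in the picture. A call takes as long as a camera call. They do not tell look-alikes from the thing itself.
- ctrl.spot_in(camera, label): "extent" ([left, top, right, bottom] in pixels, round what is visible of it).
The state is a dict: "time_s": time; "joint_positions": joint angles; "qvel": joint speeds; "joint_torque": joint torques, N m; "position": TCP position; "tcp_rot": TCP orientation; "wrist_force": force on the tool from outside, world axes, zero at the start; "moment": the same for the moment, N m; "opening": opening from 0.0 (shut) to 1.0 (fully open); "finger_force": force on a finger pad.
Only numpy, scipy, OpenCV 4.12 (cv2) and the standard library are available. Lean on these libraries where they do the work, as an engineer would, in place of code of your own. Each camera call takes 0.05 s, during which the arm holds its last target. There are 200 camera calls.

## Working session

There is one attempt and no reset: what is moved stays moved. The work goes in short steps, Python scripts to look and compute and a tool call to move; the robot and the scene stay as the last step left them, time stands still between calls to the robot, and variables do not carry over. Pictures are saved under pics/ and viewed, at most 10 in all, crops included, and the job is handed in when it is done.

Besides the shell and the picture viewer there is one more tool, called after "Emit:" as a command line: name --argument value ..., lists and objects as JSON in quotes. servo_tool: Moves the arm, as the interface text tells. Its arguments: {"type":"object","properties":{"deltas":{"type":"array"},"claw":{"type":"number"}},"required":["deltas"]}

```bash
mkdir -p pics; ls
cat > h.py <<'E'
import numpy as np, cv2
from workcell import ctrl
def ray(c,uv):
    m=c["mtx"]; p=np.array([(uv[0]-m[0,2])/m[0,0],(uv[1]-m[1,2])/m[1,1]]); q=p.copy()
    for _ in range(20): q=p/(1+c["k1"]*(q@q))
    E=c["extrinsics"];R=E[:3,:3]
    return -R.T@E[:3,3], R.T@np.array([q[0],q[1],1])
def at(c,uv,z):
    o,d=ray(c,uv); return o+d*(z-o[2])/d[2]
def proj(c,P):
    E=c["extrinsics"];q=E[:3,:3]@np.asarray(P,float)+E[:3,3];q=q[:2]/q[2];q=q*(1+c["k1"]*(q@q))
    m=c["mtx"];return np.array([m[0,0]*q[0]+m[0,2],m[1,1]*q[1]+m[1,2]])
E
python3 - <<'E'
from h import *
s=ctrl.observe(); print(s["position"],s["tcp_rot"],s["time_s"],s["opening"],s["wrist_force"])
for n in ("scene","top"):
    c=ctrl.capture(n); cv2.imwrite(f"pics/{n}0.png",c["image"]); np.save(n+".npy",c,allow_pickle=True)
    print(n,at(c,(320,240),20))
    for l in ("large_disc_center","small_disc_center","paint_jar_center","panel","tape_roll_center","glue_bottle_center"):
        print(l,[(np.round(d["extent"]),round(d["p"],2)) for d in ctrl.spot_in(n,l)])
E
```

```text
pics
[ 237.34526892 -577.5048403   230.05481138] [[ 9.24986417e-01  3.79999824e-01 -5.12898104e-04]
 [ 3.80000063e-01 -9.24984299e-01  1.99986620e-03]
 [ 2.85526112e-04 -2.04475039e-03 -9.99997869e-01]] 0.0 0.9998986223439945 [ 0.85049755 -0.54011792 -0.80690218]
scene [517.46366081   5.83557008  20.        ]
large_disc_center [(array([295., 184., 314., 204.]), 0.66), (array([328., 174., 363., 199.]), 0.64), (array([304., 216., 331., 239.]), 0.6)]
small_disc_center [(array([242., 250., 262., 270.]), 0.88)]
paint_jar_center [(array([329., 276., 347., 306.]), 0.59)]
panel [(array([201., 204., 406., 360.]), 0.8)]
tape_roll_center [(array([160., 281., 213., 329.]), 0.6)]
glue_bottle_center [(array([395., 204., 415., 262.]), 0.95), (array([201., 205., 406., 359.]), 0.46)]
top [562.8627182  20.4270316  20.       ]
large_disc_center [(array([247., 354., 297., 407.]), 0.85), (array([314., 268., 349., 304.]), 0.74), (array([317., 359., 340., 383.]), 0.63)]
small_disc_center [(array([396., 239., 423., 265.]), 0.72)]
paint_jar_center [(array([319., 158., 340., 182.]), 0.92)]
panel [(array([259., 129., 467., 330.]), 0.73)]
tape_roll_center [(array([456., 180., 512., 230.]), 0.6)]
glue_bottle_center [(array([215., 216., 251., 254.]), 0.57)]
```

View pics/top0.png

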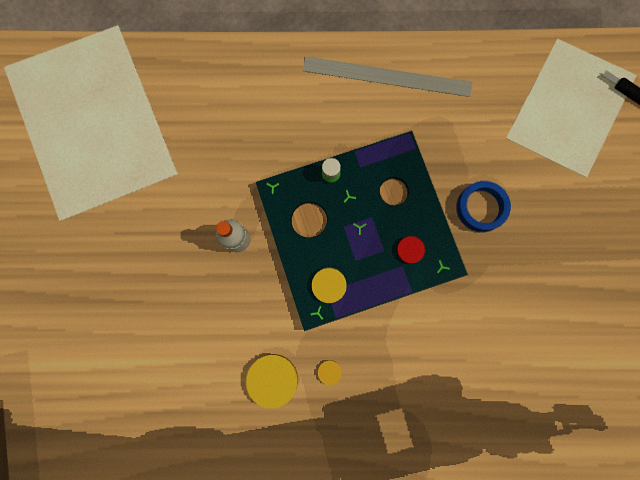

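View pics/scene0.png

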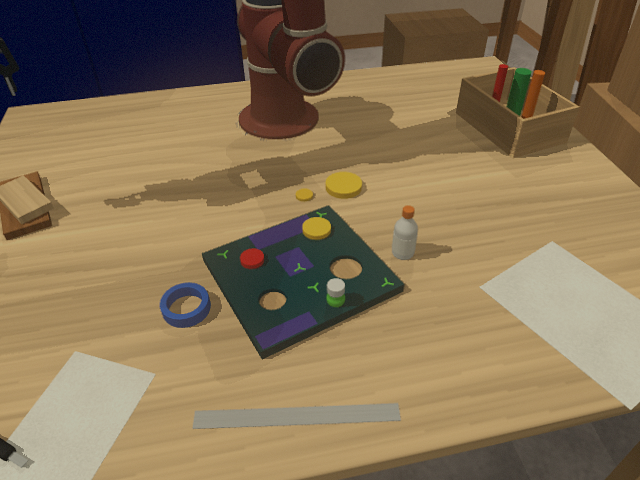

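The top view shows the middle-sized yellow disc at (329,285) and the red disc at (411,250). The large pocket is at (309,220), the small pocket at (393,191), the jar at (331,168), the bottle at (232,236) and the tape roll at (484,206). Each disc lies on its own pocket's side. The two yellow look-alikes are on the bench.

```bash
cat >> h.py <<'E'
def blob(c,kind,near,half=32):
    im=c["image"];h=cv2.cvtColor(im,cv2.COLOR_BGR2HSV);H,S,V=cv2.split(h)
    if kind=="y": m=(H>20)&(H<34)&(S>180)&(V>60)
    if kind=="r": m=((H<6)|(H>174))&(S>170)&(V>60)
    if kind=="w": m=(H>5)&(H<30)&(V>60)&(S<190)
    m=m.astype(np.uint8); w=np.zeros_like(m); x,y=map(int,near); w[y-half:y+half,x-half:x+half]=1
    n,l,st,ce=cv2.connectedComponentsWithStats(m*w)
    if n<2: return None
    i=1+np.argmax(st[1:,4]); return ce[i],st[i]
E
python3 - <<'E'
from h import *
from scipy.optimize import least_squares
c=np.load("top.npy",allow_pickle=True).item()
s=np.load("scene.npy",allow_pickle=True).item()
def show(c,k,p,z,half):
    b=blob(c,k,p,half); print(k,np.round(b[0],1),b[1],np.round(at(c,b[0],z),1)); return at(c,b[0],z)
show(c,"y",(329,285),30,30);show(c,"r",(411,250),30,30);show(c,"w",(309,220),15,24);show(c,"w",(393,191),15,20)
show(s,"y",(317,228),29,22);show(s,"r",(252,258),29,22)
# panel corners, order (-x,+y),(+x,+y),(+x,-y),(-x,-y)
im=c["image"];g=cv2.cvtColor(im,cv2.COLOR_BGR2GRAY)
px=[(304,330),(257,182),(412,131),(467,273)]
gg=cv2.cornerSubPix(g,np.float32(px).reshape(-1,1,2),(5,5),(-1,-1),(3,50,.01)).reshape(-1,2)
print(gg)
W=np.array([at(c,p,20) for p in gg]);print(W.round(1),[np.linalg.norm(W[i]-W[i-1]).round(1) for i in range(4)])
L=np.array([(-130,140),(130,140),(130,-140),(-130,-140)])
f=lambda q:((np.c_[L[:,0]*np.cos(q[2])-L[:,1]*np.sin(q[2])+q[0],L[:,0]*np.sin(q[2])+L[:,1]*np.cos(q[2])+q[1]])-W[:,:2]).ravel()
r=least_squares(f,[560,0,.3]);print(r.x,r.fun.round(1));q=r.x;np.save("pan.npy",q)
R=np.array([[np.cos(q[2]),-np.sin(q[2])],[np.sin(q[2]),np.cos(q[2])]])
for p in ((40,75),(40,-75)): P=q[:2]+R@p; print(p,P.round(1),proj(c,[*P,20]).round(1),proj(s,[*P,20]).round(1))
for k,p in (("y",(329,285)),("r",(411,250))): P=at(c,blob(c,k,p,30)[0],29)[:2];print(k,"panel xy",(R.T@(P-q[:2])).round(1))
E
```

```text
y [328.6 285. ] [312 268  35  35 968] [488.4   6.6  30. ]
r [410.7 249.4] [397 236  28  28 598] [ 545.3 -126.5   30. ]
w [308.7 219.8] [292 203  35  35 939] [597.9  39.3  15. ]
w [393.  191.6] [380 179  27  26 563] [ 645.5 -102.5   15. ]
y [316.4 227.8] [303 217  28  22 503] [491.1   4.2  29. ]
r [251.7 258.1] [240 248  24  21 386] [ 547.7 -128.6   29. ]
[[304.34448 330.4822 ]
 [255.51997 181.43817]
 [411.33414 130.00772]
 [467.5019  274.4347 ]]
[[ 416.7   45.6   20. ]
 [ 662.9  128.6   20. ]
 [ 751.9 -135.6   20. ]
 [ 505.3 -218.9   20. ]] [np.float64(278.9), np.float64(259.7), np.float64(278.8), np.float64(260.3)]
[ 5.84197931e+02 -4.50778563e+01  3.24587530e-01] [-0.4  0.5 -0.1  0.5  0.1 -0.7  0.4 -0.4]
(40, 75) [598.2  38.8] [308.9 219. ] [346.6 266.6]
(40, -75) [ 646.  -103.4] [393.9 190.6] [273.1 298.9]
y panel xy [-74.3  79.6]
r panel xy [-62.8 -65. ]
```

Emit:
servo_tool --deltas '[[[4,-4.5,0.5,0],[8,-9,1,0],[12,-13.5,2,0],[16,-18,3,0],[20,-22.5,4,0],[24,-27,5,0],[28,-31.5,6,0],[32,-35.5,7,0]]]' --claw 0.36

```text
time_s: 1.7
position: [399.0, -126.3, 161.5]
tcp_rot: [[0.925, 0.38, 0.002], [0.38, -0.925, -0.001], [0.001, 0.001, -1.0]]
wrist_force: [0.8, 0.6, -0.1]
opening: 0.363
finger_force: 0.0
```

Emit:
servo_tool --deltas '[[[4,-4.5,1,2],[7,-8,2,5.1],[8.5,-9.35,4,5.1],[8.5,-9.35,7,5.1],[8.5,-9.35,10,5.1],[8.5,-9.35,10,5.1]]]'

```text
time_s: 2.45
position: [439.5, -8.8, 59.0]
tcp_rot: [[0.955, 0.296, -0.006], [0.296, -0.955, 0.001], [-0.005, -0.003, -1.0]]
wrist_force: [-0.3, 0.8, -0.1]
opening: 0.362
finger_force: 0.0
```

Run:
```python
from h import *
s=ctrl.observe(); print(s["position"],s["tcp_rot"].round(3) if hasattr(s["tcp_rot"],"round") else s["tcp_rot"],s["time_s"],s["opening"],s["wrist_force"])
for n in ("scene","top"):
    c=ctrl.capture(n)
    if n=="scene": cv2.imwrite("pics/a.png",cv2.resize(c["image"][120:330,180:430],(750,630))[:600])
```

```text
[439.49107179  -8.82249098  58.98869948] [[ 0.955  0.296 -0.006]
 [ 0.296 -0.955  0.001]
 [-0.005 -0.003 -1.   ]] 2.45 0.3617259337001267 [-0.27286713  0.8451212  -0.11847261]
```

View pics/a.png

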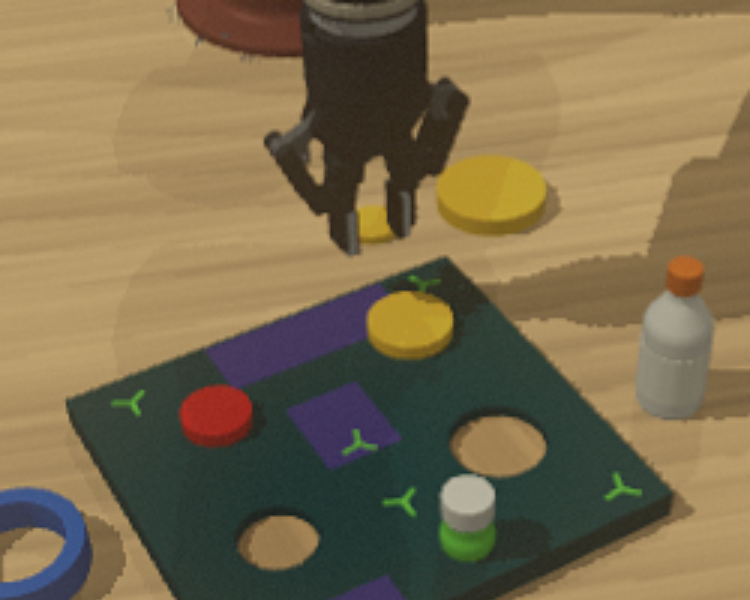

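The crop shows the fingers just behind the yellow disc, with tips at about (347,250) and (402,235), and the disc at (410,325). The line-up looks right, so I lower towards the panel.

Emit:
servo_tool --deltas '[[[0,0,1.5,0],[0,0,3,0],[0,0,3.6,0],[0,0,3.6,0]]]'

```text
time_s: 3.05
position: [441.0, -9.3, 24.4]
tcp_rot: [[0.955, 0.296, -0.002], [0.296, -0.955, 0.0], [-0.002, -0.001, -1.0]]
wrist_force: [-0.0, 0.7, -0.2]
opening: 0.36
finger_force: 0.0
```

Emit:
servo_tool --deltas '[[[0,0,0.1,0],[0,0,0.2,0],[0,0,0.2,0]]]'

```text
time_s: 3.42
position: [441.9, -9.4, 23.5]
tcp_rot: [[0.955, 0.296, 0.0], [0.296, -0.955, -0.0], [0.0, 0.0, -1.0]]
wrist_force: [-0.8, -1.0, 0.0]
opening: 0.357
finger_force: 0.0
```

Emit:
servo_tool --deltas '[[[0,0,0.1,0],[0,0,0.2,0],[0,0,0.2,0]]]'

```text
time_s: 3.8
position: [441.6, -9.3, 21.2]
tcp_rot: [[0.955, 0.296, -0.0], [0.296, -0.955, 0.0], [-0.0, -0.0, -1.0]]
wrist_force: [0.5, 0.5, 0.7]
opening: 0.362
finger_force: 0.0
```

Emit:
servo_tool --deltas '[[[0,0,0.1,0],[0,0,0.2,0],[0,0,0.2,0]]]'

```text
time_s: 4.18
position: [441.8, -9.4, 19.5]
tcp_rot: [[0.955, 0.296, -0.0], [0.296, -0.955, -0.0], [-0.0, -0.0, -1.0]]
wrist_force: [-2.0, -0.3, 2.6]
opening: 0.358
finger_force: 1.2
```

Emit:
servo_tool --deltas '[[[0,0,0.1,0],[0,0,0.2,0],[0,0,0.2,0]]]'

```text
time_s: 4.55
position: [441.9, -9.4, 19.4]
tcp_rot: [[0.955, 0.297, -0.002], [0.297, -0.955, 0.0], [-0.002, -0.001, -1.0]]
wrist_force: [-8.9, 0.2, 18.0]
opening: 0.36
finger_force: 9.1
```

Emit:
servo_tool --deltas '[[[0,0,-0.4,0],[0.8,0,-0.4,0],[1.5,0,-0.4,0],[2.2,0,-0.4,0],[3.0,0,-0.4,0],[4.0,0,-0.4,0],[5.0,0,-0.4,0],[6.0,0,-0.4,0]]]'

```text
time_s: 5.55
position: [499.7, 8.7, 21.3]
tcp_rot: [[0.955, 0.296, 0.0], [0.296, -0.955, 0.0], [0.0, -0.0, -1.0]]
wrist_force: [-0.4, -0.3, 0.0]
opening: 0.36
finger_force: 0.1
```

```bash
cat > look.py <<'E'
from h import *
import sys
k,n=sys.argv[1],sys.argv[2]; pan=np.load("pan.npy")
s=ctrl.observe();R=np.array(s["tcp_rot"]);t=np.array(s["position"]);print("tcp",t.round(1),s["time_s"],np.array(s["wrist_force"]).round(1))
a=pan[2];P=pan[:2]+np.array([[np.cos(a),-np.sin(a)],[np.sin(a),np.cos(a)]])@((40,75) if k=="y" else (40,-75))
for cam in ("top","scene"):
    c=ctrl.capture(cam)
    if cam==n: cv2.imwrite("pics/"+sys.argv[3],c["image"])
    g=proj(c,[*P,25]); b=blob(c,k,g,70)
    if b is None: print("none");continue
    for z in (30,20):
        W=at(c,b[0],z-(1 if cam=="scene" else 0)); d=P-W[:2]; e=W[:2]-t[:2]
        print(cam,"z",z,b[1][2:],"disc",W[:2].round(1),"to pocket tool xy",(R[:2,:2].T@d).round(1),"disc from tcp",(R[:2,:2].T@e).round(1))
E
python3 look.py y none
```

```text
tcp [499.7   8.7  21.3] 5.55 [-0.4 -0.3  0. ]
none
scene z 30 [ 29  23 541] disc [536.5  17.8] to pocket tool xy [65.1 -1.7] disc from tcp [37.8  2.2]
scene z 20 [ 29  23 541] disc [526.   20.1] to pocket tool xy [74.5  3.5] disc from tcp [28.5 -3.1]
```

Emit:
servo_tool --deltas '[[[0.8,0.01,0,0],[1.6,0.02,0,0],[2.4,0.03,0,0],[3.2,0.04,0,0],[4.0,0.05,0,0],[4.6,0.06,0,0],[5.1,0.07,0,0],[5.5,0.07,0,0]]]'

```text
time_s: 6.65
position: [552.0, 24.1, 21.3]
tcp_rot: [[0.955, 0.296, -0.0], [0.296, -0.955, -0.0], [-0.0, 0.0, -1.0]]
wrist_force: [-0.4, -0.7, -0.2]
opening: 0.359
finger_force: 0.1
```

```bash
python3 look.py y none
```

```text
tcp [552.   24.1  21.3] 6.65 [-0.4 -0.7 -0.2]
none
scene z 30 [ 30  26 608] disc [587.7  33. ] to pocket tool xy [11.7 -2.4] disc from tcp [36.7  2.1]
scene z 20 [ 30  26 608] disc [578.   35.5] to pocket tool xy [20.3  2.9] disc from tcp [28.2 -3.2]
```

Emit:
servo_tool --deltas '[[[0.2,0,0,0],[0.4,0,0,0],[0.6,0,0,0],[0.8,0,0,0],[1.0,0,0,0],[1.2,0,0,0],[1.3,0,0,0],[1.3,0,0,0]]]'

```text
time_s: 7.75
position: [564.2, 27.9, 21.3]
tcp_rot: [[0.955, 0.296, -0.0], [0.296, -0.955, 0.0], [0.0, -0.0, -1.0]]
wrist_force: [0.4, 0.0, 0.3]
opening: 0.362
finger_force: 0.0
```

```bash
python3 look.py y scene b.png; python3 -c "
import cv2;i=cv2.imread('pics/b.png');cv2.imwrite('pics/b2.png',cv2.resize(i[200:350,220:420],(800,600),interpolation=cv2.INTER_CUBIC))"
```

```text
tcp [564.2  27.9  21.3] 7.75 [0.4 0.  0.3]
none
scene z 30 [ 30  24 563] disc [605.8  34.6] to pocket tool xy [-6.  -6.3] disc from tcp [41.7  6. ]
scene z 20 [ 30  24 563] disc [596.3  37.1] to pocket tool xy [ 2.3 -1. ] disc from tcp [33.4  0.8]
```

View pics/b2.png

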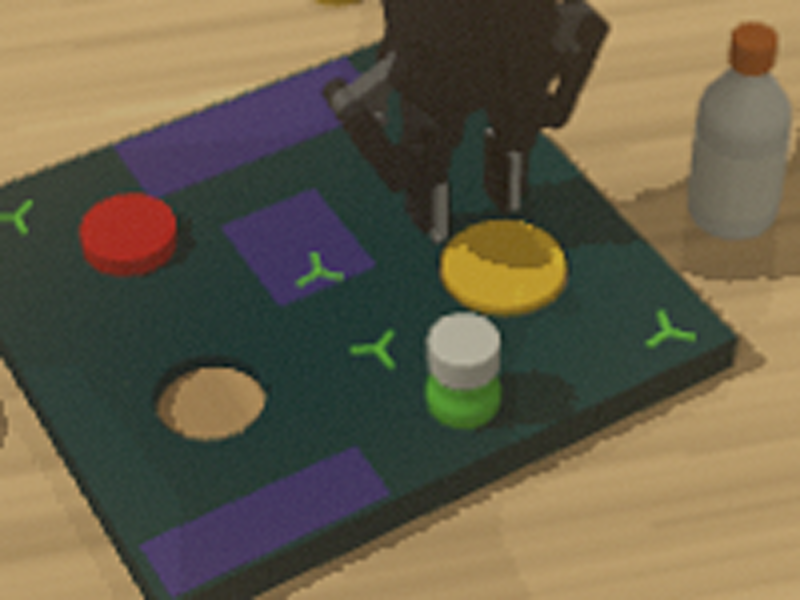

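The crop shows the yellow disc apparently seated in the large pocket at (503,267). I move over behind the red disc, then check again from the top.

Emit:
servo_tool --deltas '[[[-0.5,0,-1,0],[-1.5,0,-4,0],[-4,4,-6,1],[-8,9,-6,2],[-11.1,13.9,-6,3.9],[-11.1,13.9,-4,3.9],[-11.1,13.9,-2,3.9],[-11.1,13.9,-2,3.9]]]'

```text
time_s: 8.85
position: [497.8, -137.4, 40.2]
tcp_rot: [[0.973, 0.23, -0.003], [0.23, -0.973, 0.001], [-0.003, -0.002, -1.0]]
wrist_force: [-0.4, 0.2, 0.5]
opening: 0.363
finger_force: 0.0
```

```bash
python3 look.py y top c.png; python3 look.py r none;  python3 -c "
import cv2;i=cv2.imread('pics/c.png');cv2.imwrite('pics/c2.png',cv2.resize(i[130:330,250:480],(690,600),interpolation=cv2.INTER_CUBIC))"
```

```text
tcp [ 497.8 -137.4   40.2] 8.85 [-0.4  0.2  0.5]
top z 30 [ 34  35 875] disc [594.3  39.3] to pocket tool xy [3.6 1.4] disc from tcp [ 134.6 -149.7]
top z 20 [ 34  35 875] disc [596.3  39.7] to pocket tool xy [1.6 1.3] disc from tcp [ 136.7 -149.7]
scene z 30 [ 31  23 561] disc [605.6  34.4] to pocket tool xy [-6.2 -6. ] disc from tcp [ 144.4 -142.4]
scene z 20 [ 31  23 561] disc [596.1  36.9] to pocket tool xy [ 2.4 -1.4] disc from tcp [ 135.8 -147. ]
tcp [ 499.5 -137.8   42.1] 8.95 [ 0.4 -0.   0.7]
top z 30 [ 34  63 759] disc [ 574.2 -176.8] to pocket tool xy [ 86.8 -54.9] disc from tcp [63.7 55.3]
top z 20 [ 34  63 759] disc [ 575.9 -179.4] to pocket tool xy [ 85.7 -57.7] disc from tcp [64.7 58.1]
scene z 30 [ 24  21 386] disc [ 547.9 -128.6] to pocket tool xy [101.3  -1.9] disc from tcp [49.1  2.3]
scene z 20 [ 24  21 386] disc [ 537.6 -128.6] to pocket tool xy [111.3   0.6] disc from tcp [39.1 -0.2]
```

View pics/c2.png

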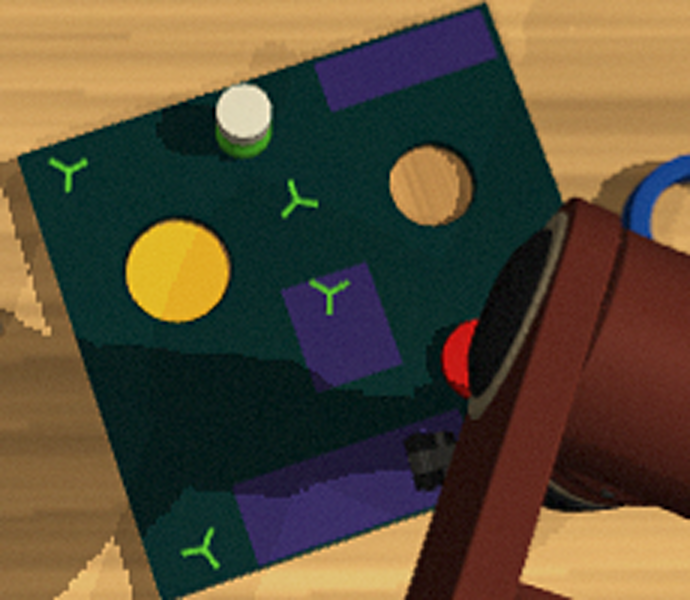

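The top view shows the yellow disc flat in the large pocket at (178,270). The empty small pocket is at (431,185). The red disc is partly hidden by the arm.

Emit:
servo_tool --deltas '[[[0,0,1.0,0],[0,0,2.0,0],[0.8,0,2.0,0],[1.5,0,2.0,0],[2.2,0,2.0,0],[3.0,0,2.0,0],[4.0,0,2.0,0],[5.0,0,2.0,0]]]'

```text
time_s: 10.05
position: [548.7, -126.0, 21.4]
tcp_rot: [[0.973, 0.231, 0.0], [0.231, -0.973, -0.0], [0.0, 0.0, -1.0]]
wrist_force: [0.3, 0.7, -0.7]
opening: 0.365
finger_force: 0.0
```

Emit:
servo_tool --deltas '[[[0.8,0,0,0],[1.6,0,0,0],[2.4,0,0,0],[3.2,0,0,0],[4.0,0,0,0],[4.8,0,0,0],[5.4,0,0,0],[5.5,0,0,0]]]'

```text
time_s: 11.05
position: [601.9, -113.4, 21.3]
tcp_rot: [[0.973, 0.231, 0.0], [0.231, -0.973, -0.0], [0.0, 0.0, -1.0]]
wrist_force: [0.7, -0.0, 0.0]
opening: 0.361
finger_force: 0.1
```

```bash
python3 look.py r none
```

```text
tcp [ 601.9 -113.4   21.3] 11.05 [ 0.7 -0.   0. ]
top z 30 [  96  135 2992] disc [ 641.8 -133.4] to pocket tool xy [ 11.1 -28.2] disc from tcp [34.2 28.6]
top z 20 [  96  135 2992] disc [ 644.4 -135.3] to pocket tool xy [  8.9 -30.6] disc from tcp [36.3 31.1]
scene z 30 [ 26  23 459] disc [ 629.6 -108. ] to pocket tool xy [17.  -0.7] disc from tcp [28.2  1.1]
scene z 20 [ 26  23 459] disc [ 620.5 -107.6] to pocket tool xy [25.8  1.8] disc from tcp [19.5 -1.4]
```

Emit:
servo_tool --deltas '[[[0.4,0.03,0,0],[0.7,0.05,0,0],[0.9,0.05,0,0],[1.1,0.05,0,0],[1.3,0.05,0,0],[1.5,0.05,0,0],[1.7,0.05,0,0],[1.8,0.05,0,0]]]'

```text
time_s: 12.15
position: [619.2, -109.8, 21.3]
tcp_rot: [[0.973, 0.231, -0.0], [0.231, -0.973, 0.0], [0.0, -0.0, -1.0]]
wrist_force: [0.5, -0.6, 0.1]
opening: 0.357
finger_force: 0.0
```

```bash
python3 look.py r scene d.png; python3 -c "
import cv2;i=cv2.imread('pics/d.png');cv2.imwrite('pics/d2.png',cv2.resize(i[200:350,220:420],(800,600),interpolation=cv2.INTER_CUBIC))"
```

```text
tcp [ 619.2 -109.8   21.3] 12.15 [ 0.5 -0.6  0.1]
top z 30 [  98  119 2210] disc [ 652.2 -124.1] to pocket tool xy [ -1.3 -21.6] disc from tcp [28.8 21.5]
top z 20 [  98  119 2210] disc [ 655.  -125.9] to pocket tool xy [ -3.6 -24. ] disc from tcp [31.1 23.9]
scene z 30 [ 25  22 426] disc [ 652.9 -105.4] to pocket tool xy [-6.2 -3.5] disc from tcp [33.7  3.5]
scene z 20 [ 25  22 426] disc [ 644.1 -105. ] to pocket tool xy [ 2.2 -1.1] disc from tcp [25.4  1. ]
```

View pics/d2.png

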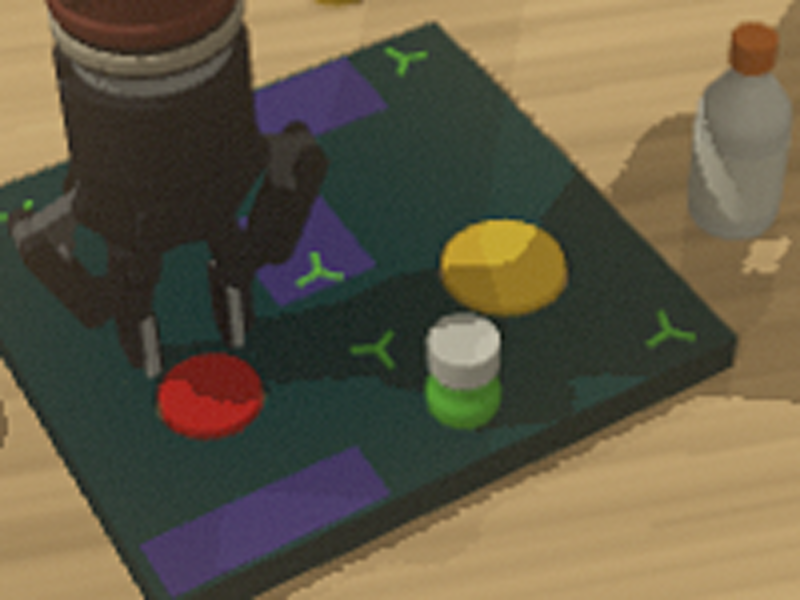

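The crop shows the red disc lying in the small pocket at (211,395) and the yellow disc flat at (503,267). I retract and verify from the top.

Emit:
servo_tool --deltas '[[[-0.5,0,-1,0],[-1.5,0,-4,0],[-5,2,-8,0],[-10,4,-12,0],[-15,8,-14,0],[-17,13,-15,0],[-17,18,-15,0],[-17,23,-15,0]]]'

```text
time_s: 13.25
position: [506.4, -374.8, 172.9]
tcp_rot: [[0.973, 0.23, 0.002], [0.23, -0.973, -0.001], [0.001, 0.002, -1.0]]
wrist_force: [0.6, 0.5, -0.2]
opening: 0.362
finger_force: 0.0
```

Emit:
servo_tool --deltas '[[[0,4,0,0],[0,8,0,0],[0,8,0,0],[0,8,0,0]]]'

```text
time_s: 13.75
position: [524.9, -450.2, 171.5]
tcp_rot: [[0.973, 0.231, -0.0], [0.231, -0.973, 0.001], [-0.0, -0.001, -1.0]]
wrist_force: [-0.1, -0.9, -0.3]
opening: 0.36
finger_force: 0.0
```

```bash
python3 look.py y none; python3 look.py r top e.png;  python3 -c "
import cv2;i=cv2.imread('pics/e.png');cv2.imwrite('pics/e2.png',cv2.resize(i[130:330,200:460],(780,600),interpolation=cv2.INTER_CUBIC))"
```

```text
tcp [ 524.9 -450.2  171.5] 13.75 [-0.1 -0.9 -0.3]
top z 30 [ 34  35 891] disc [594.2  38.8] to pocket tool xy [3.8 1. ] disc from tcp [ 180.2 -459.8]
top z 20 [ 34  35 891] disc [596.2  39.3] to pocket tool xy [1.8 1. ] disc from tcp [ 182.3 -459.8]
scene z 30 [ 31  23 567] disc [605.6  34.5] to pocket tool xy [-6.3 -5.8] disc from tcp [ 190.3 -453. ]
scene z 20 [ 31  23 567] disc [596.2  37.1] to pocket tool xy [ 2.3 -1.2] disc from tcp [ 181.7 -457.7]
tcp [ 525.1 -449.6  171.6] 13.85 [ 0.6 -0.1  0.6]
top z 30 [ 27  26 546] disc [ 641.5 -101.2] to pocket tool xy [3.9 3.2] disc from tcp [ 193.9 -312. ]
top z 20 [ 27  26 546] disc [ 644.1 -102.7] to pocket tool xy [1.7 1.2] disc from tcp [ 196.1 -310. ]
scene z 30 [ 27  21 429] disc [ 652.9 -105.5] to pocket tool xy [-6.2 -3.6] disc from tcp [ 204.  -305.2]
scene z 20 [ 27  21 429] disc [ 644.1 -105.1] to pocket tool xy [ 2.2 -1.2] disc from tcp [ 195.6 -307.6]
```

View pics/e2.png

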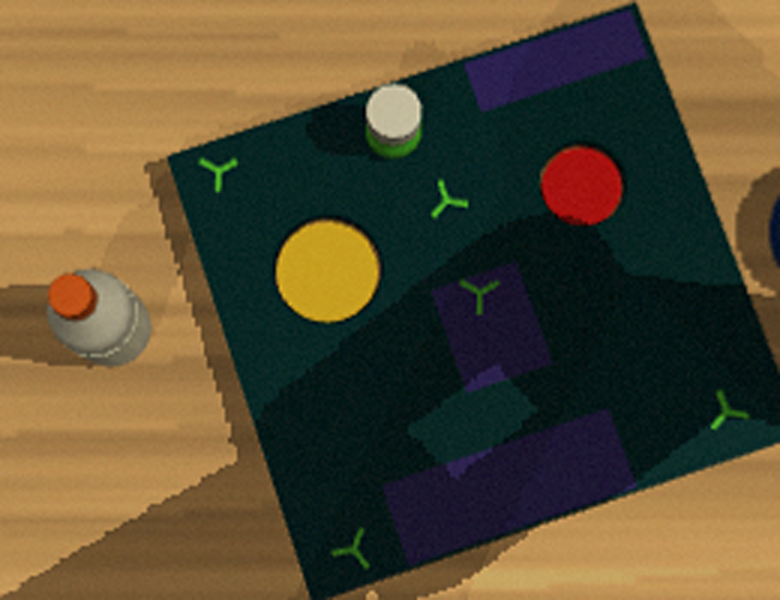

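The top view shows the yellow disc at (328,271) and the red disc at (582,185), both flat in their pockets. The jar and bottle have not moved. At flush height both cameras put each disc within about 2.6 mm of its pocket's centre.

```bash
python3 -c "
from workcell import ctrl
print(ctrl.close_job())"
```

```text
the job is handed in; nothing more can be done
None
```

Both discs were slid into their own pockets and looked flush, about 2–2.6 mm from centre in both cameras; the arm kept clear of the jar, bottle and tape roll, and the job was handed in at about 14 s, with no verdict returned.

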